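Clear the way and push the cabinet door shut

TASK

A can of screws stands in the way of the open door of the small grey cabinet. Without gripping or lifting anything, slide that can along the bench with the fingertips, upright, until it is clear of the door's swing; then push the door fully shut. Leave the other can, the tape roll and the glue bottle where they stand.

Things in the scene. Friction and masses are not known exactly. Their poses are not given: they have to be found in the camera images.
- cabinet: Small grey steel parts cabinet, fixed: 110 mm deep (x, shut door included), 200 mm wide (y), 125 mm high. Origin: centre of its underside, on the bench. x points from its front to its back, y to the left for someone facing its front, z up. The open side with the door is its -x face. Its place differs and it is turned a little.
- cabinet_door (a joint): Angle of the door about its upright hinge at the left end of the cabinet's front: 0 is shut (stops there, flush), growing as it opens toward the robot, at most 1.75 rad; starts at 1.4 to 1.65. It turns easily (0.06 N m of friction, light damping), has no latch or spring and stays where it is left.
- door_hinge (a point): Point on the hinge line, in the plane of the door's outer face, 65 mm above the bench (in the cabinet's frame at x = -55, y = +98 mm). The door is a panel 196 mm wide, 14 mm thick (on the inner side of this plane), from 9 to 121 mm above the bench. The axes turn with the door: -y runs along it to the free edge, -x points out of the outer face.
- door_edge (a point): The door's free upright edge at the outer face, 196 mm from the hinge, 65 mm above the bench. Axes as for door_hinge. A knob 20 mm across stands 18 mm out of the outer face, 176 mm from the hinge and 65 mm above the bench.
- screw_tin_mid (a point): The larger can: round ribbed pale-grey tin of screws, open above, 76 mm across the wall, 63 mm high, about 0.3 kg, upright. Point on its axis, 31 mm up. Either this can or plastic_cup stands in the door's way, before the cabinet's open side; the other stands left of the cabinet. A can is clear when wholly outside the circle that the door's free edge sweeps about the hinge.
- plastic_cup_mid (a point): The smaller can: round ribbed whitish plastic cup of screws, much like the tin, 65 mm across, 61 mm high, about 0.15 kg, upright. Point on its axis, 31 mm up. See screw_tin_mid.
- tape_roll: Bystander: roll of masking tape, 104 mm across, 24 mm high, flat on the bench at the right. Origin: centre of its underside.
- glue: Bystander: white glue bottle with red nozzle, 44 mm across, 136 mm high, standing on the bench behind the vice. Origin: centre of its underside.
- screw_tin: The larger can (see screw_tin_mid); origin: centre of its underside.
- plastic_cup: The smaller can (see plastic_cup_mid); origin: centre of its underside.
Mind the look-alikes: they are no part of the job. Leave any red look-alike of the plastic_cup alone.

How it is judged (in metres and radians):
On the way:
1. the can in the way is clear of the door's swing while the door still stands open (more than 0.9 rad) ((horizontal distance between screw_tin_mid and door_hinge above 0.237 m or y of screw_tin_mid in the frame of cabinet above 0.145 m) and (horizontal distance between plastic_cup_mid and door_hinge above 0.231 m or y of plastic_cup_mid in the frame of cabinet above 0.145 m) and value of joint cabinet_door above 0.9 rad), for 0.2 s.
At the end, for the whole second after the job is handed in: The door is shut (within 0.04 rad, 8 mm at its edge), both cans stand upright and at rest on the bench (tilt under 0.1 rad), outside the door's sweep (at least 2 mm between can and sweep) (value of joint cabinet_door below 0.04 rad and (horizontal distance between screw_tin_mid and door_hinge above 0.237 m or y of screw_tin_mid in the frame of cabinet above 0.145 m) and (horizontal distance between plastic_cup_mid and door_hinge above 0.231 m or y of plastic_cup_mid in the frame of cabinet above 0.145 m) and height (world z) of screw_tin_mid between 0.025 and 0.037 m and angle between each of screw_tin_mid, plastic_cup_mid's own z axis and vertical below 0.1 rad and height (world z) of plastic_cup_mid between 0.025 and 0.037 m and linear speed of each of screw_tin, plastic_cup below 0.02 m/s); the robot touches nothing.
It fails at once if a can is lifted off the bench (more than 15 mm) (height (world z) of any of screw_tin_mid, plastic_cup_mid above 0.046 m).
It fails at once if a can is tipped (more than 0.4 rad) (angle between any of screw_tin_mid, plastic_cup_mid's own z axis and vertical above 0.4 rad).
It fails at once if both cans are displaced: the one beside the cabinet is to stay (within 20 mm) (distance of each of screw_tin_mid, plastic_cup_mid from where it was at the start of the episode above 0.02 m).
It fails at once if the tape roll or the glue bottle is moved by more than 20 mm (distance of any of tape_roll, glue from where it was at the start of the episode above 0.02 m).
It also fails if it takes over 48 s, if anything falls off the work surface, if the arm or the gripper's body presses on something with over 40 N, if the wrist force passes 120 N, or if a joint passes its speed limit or range.

ROBOT

A 6-joint arm with a two-finger parallel gripper is mounted at the origin on a cart in front of the work surface, level with it; the furniture and walls round the work are solid. World frame = base frame: x ahead of the robot, y to its left, z up, the work surface at z = 0. Lengths are in m, angles in degrees, forces in N, time in s.
With the tool pointing down it reaches from about 0.25 to 0.725 m from the base axis. Payload 9.7 kg.
Tool frame: the origin (TCP) lies between the finger pads; the fingertips stand 11 mm ahead of it and the grasp point (between the pads) lies 8 mm behind it; z points along the fingers, y is the line along which they close (so a half turn about z gives the same grasp; the last joint's range is limited). The gripper opens to 85 mm and grips with 20 to 120 N. Pads are 22 mm wide; open, the fingers measure 114 mm over their backs; the gripper's body (76 mm by 85 mm) begins 54 mm behind the grasp point. The pads swing forward as they close: fully open they stand 13 mm farther back than shut.
Start: joints at [63.083, 4.979, 10.078, 95.1, 0, 90], TCP at [0.249, 0.49, 0.242] pointing down, gripper open.
Joint ranges: [-179.16, 179.16], [-48.56, 103.87], [-65.8, 70.77], [-126.05, 130.52], [-82.76, 87.17], [-180, 180]. Speed limits (degrees/s): [127.2, 127.2, 147.25, 180, 180, 180].

INTERFACE

Orientations are given as [roll, pitch, yaw] about the fixed x, y, z axes, in that order (R = Rz(yaw) Ry(pitch) Rx(roll)).
In Python, from workcell import monitor, cams, ticket gives the robot as it stands.
- The arm moves only by the tool carry_out, never from a script. Its argument "plan" is a list of rows, each an object with "travel": the shift along the world's x, y, z as a fraction of full scale, a list of three; "angular": the turn, a rotation vector about the world's x, y, z as a fraction of full scale, a list of three; "grip": the gripper's target within -1 to 1 (fully open at 1, half-way at 0, shut at -1). In form: [{"travel": [x, y, z], "angular": [ax, ay, az], "grip": grip}, ...]. A call has 1 to 8 rows; each row is the pose to reach, as a shift and turn from the pose commanded when the call began; what a row does not reach only later rows make up. Full scale, the value 1, is 300 mm for a shift and 0.5 rad for a turn. A row lasts 1/12 s, in which the tool goes at most 41.7 mm and 7.16 degrees, less where a joint would pass 70% of its speed; a pose out of reach is approached as far as the arm can. A call with a number of a shift or a turn outside -1 to 1 is refused whole. A call with a gripper value outside its range is refused whole. The fingers move at their own pace and stop on an object; "grip_force" is the grip in N (left out, the last holds). Time passes only in rows, so rows that repeat a pose let the fingers close. It gives the time, the measured TCP pose, the force, the opening and the grip force at its end, in the units of the state.
- monitor.get_obs(): the state, without advancing time (a new reading comes with each control period).
- cams.camera(name): name is "scene" or "side" or "wrist"; returns a dict with "frame" (420x560x3 uint8, red, green, blue), "mtx" (3x3 intrinsics, pixels), "view" (4x4, takes a point from world to camera coordinates); the wrist camera has in their place "T_tool_cam" (4x4, takes a point from camera to tool coordinates, whose origin is the TCP and whose axes are the flange's). Camera axes: x right, y up, looking along -z (the intrinsics and any distortion apply to the point x, -y, -z); pixel columns grow to the right and rows downward; lengths in m; the calibration is good to about 2 mm. A picture is of the moment at which its call begins: read the wrist's pose just before it. There is no depth.
- ticket.job_done(): hands the job in; it is judged then, once.
The state is a dict: "time": time; "q": joint angles; "qd": joint speeds; "joint_efforts": joint torques, N m; "ee_pos": TCP position; "tcp_rot": TCP orientation; "wrist_force": force on the tool from outside, world axes, zero at the start; "torque": the same for the moment, N m; "opening": finger opening in m; "grasp_force": force on a finger pad.
Only numpy, scipy, OpenCV 4.12 (cv2) and the standard library are available. Lean on these libraries where they do the work, as an engineer would, in place of code of your own. Each camera call takes 0.05 s, during which the arm holds its last target. There are 200 camera calls.

## Working session

There is one attempt and no reset: what is moved stays moved. The work goes in short steps, Python scripts to look and compute and a tool call to move; the robot and the scene stay as the last step left them, time stands still between calls to the robot, and variables do not carry over. Pictures are saved under pics/ and viewed, at most 10 in all, crops included, and the job is handed in when it is done.

Besides the shell and the picture viewer there is one more tool, called after "Call:" by a JSON object that holds its "name" and its "arguments". carry_out: Moves the arm, as the interface text tells. Its arguments: {"type":"object","properties":{"plan":{"type":"array","items":{"type":"object","properties":{"travel":{"type":"array","items":{"type":"number"}},"angular":{"type":"array","items":{"type":"number"}},"grip":{"type":"number"}}}},"grip_force":{"type":"number"}},"required":["plan"]}

```bash
mkdir -p pics
python3 - <<'E'
from workcell import monitor, cams
import cv2,numpy as np
o=monitor.get_obs();print(o)
for n in("scene","side"):
    c=cams.camera(n);cv2.imwrite(f"pics/{n}0.png",c["frame"][:,:,::-1]);print(n,c["mtx"].tolist(),c["view"].round(4).tolist(),[k for k in c])
    np.savez(n,mtx=c["mtx"],view=c["view"])
E
```

```text
{'time': 0.0, 'q': array([6.30839590e+01, 5.01025602e+00, 1.00343441e+01, 9.51026883e+01,
       1.03899646e-03, 9.00005300e+01]), 'qd': array([-0.00125396,  0.04683817,  0.02109103,  0.01051756, -0.00345518,
       -0.03689808]), 'joint_efforts': array([-1.72339296e-03, -5.20385563e+01,  4.64804757e+01,  1.60620891e-02,
       -9.34730224e-05, -9.30158734e-06]), 'ee_pos': array([0.24886356, 0.49020766, 0.24159021]), 'tcp_rot': array([-1.79921400e+02, -1.03826845e-03,  1.53083428e+02]), 'wrist_force': array([-0.76778792,  0.66677658,  0.19687321]), 'torque': array([0.0279464 , 0.03022171, 0.00543346]), 'grasp_force': 0.0, 'opening': 0.08561813338080539}
scene [[387.9706011478447, 0.0, 281.3722369943866], [0.0, 387.9706011478447, 205.07460073169673], [0.0, 0.0, 1.0]] [[0.7901, -0.6128, -0.0179, -0.5038], [0.4766, 0.5956, 0.6467, -0.2249], [-0.3856, -0.5195, 0.7625, -1.0041], [0.0, 0.0, 0.0, 1.0]] ['frame', 'mtx', 'view']
side [[517.2762596899782, 0.0, 288.2068791758207], [0.0, 517.2762596899782, 210.73813050055705], [0.0, 0.0, 1.0]] [[-0.9664, -0.2562, -0.0189, 0.4843], [0.0821, -0.3775, 0.9224, -0.1471], [-0.2435, 0.8899, 0.3858, -1.0619], [0.0, 0.0, 0.0, 1.0]] ['frame', 'mtx', 'view']
```

View pics/scene0.png

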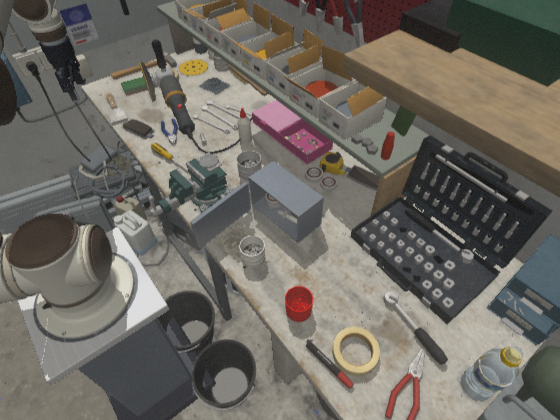

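View pics/side0.png

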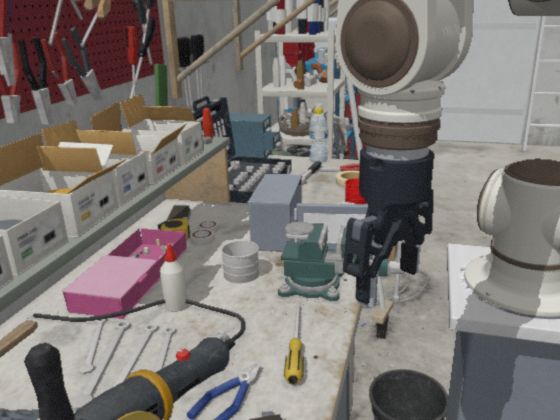

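The scene picture shows the cabinet at about (285,200), with its open door running from (250,185) to (195,240). There are three can candidates: a pale can at (252,250) before the open side, a pale can at (249,163) left of the cabinet, and a red cup at (299,303), which is a look-alike. The one in the way is (252,250). I'll confirm it in an enlarged crop.

```bash
cat > h.py <<'E'
import numpy as np,cv2
from workcell import monitor,cams
def ray(n,uv,z):
    d=np.load(n+".npz");K,V=d["mtx"],d["view"];R,t=V[:3,:3],V[:3,3]
    p=np.linalg.inv(K)@[uv[0],uv[1],1];v=R.T@(p*[1,-1,-1]);c=-R.T@t
    return (c+v*(z-c[2])/v[2])
def proj(n,P):
    d=np.load(n+".npz");P=np.atleast_2d(P);c=P@d["view"][:3,:3].T+d["view"][:3,3]
    p=(c*[1,-1,-1])@d["mtx"].T;return p[:,:2]/p[:,2:]
E
python3 - <<'E'
from h import *
im=cv2.imread("pics/scene0.png")[135:325,170:385]
cv2.imwrite("pics/crop1.png",cv2.resize(im,None,fx=3.1,fy=3.1,interpolation=cv2.INTER_CUBIC))
for n,u,z in[("can",(252,244),.063),("other",(249,158),.062),("cabtl",(250,180),.125),("cabfr",(297,216),.125),("cabbr",(322,194),.125),("edge",(193,222),.121),("red",(299,296),.06),("tape",(356,350),.024)]:print(n,ray("scene",u,z).round(3))
E
```

```text
can [ 0.4   -0.182  0.063]
other [0.583 0.095 0.062]
cabtl [ 0.499 -0.04   0.125]
cabfr [ 0.52  -0.221  0.125]
cabbr [ 0.62  -0.204  0.125]
edge [ 0.302 -0.068  0.121]
red [ 0.403 -0.372  0.06 ]
tape [ 0.431 -0.54   0.024]
```

View pics/crop1.png

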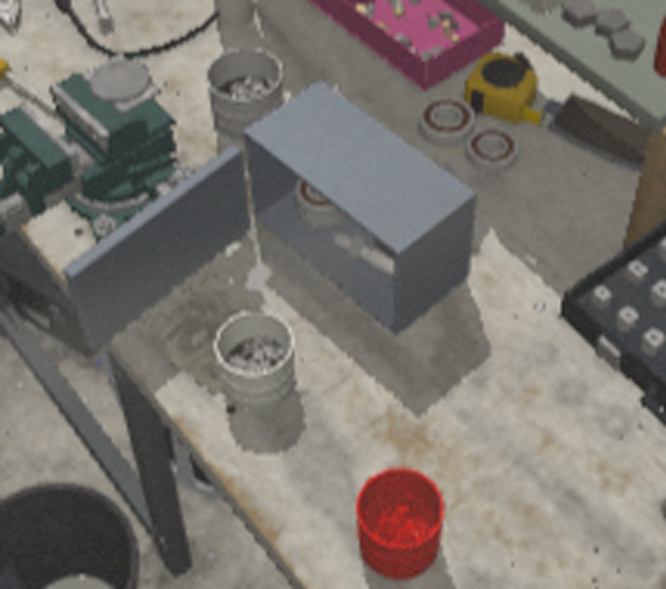

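The crop confirms it. The pale ribbed can at crop (255,342), scene (252,245), stands before the open side. The other can (245,75) is left of the cabinet and the red cup (400,490) is to be left alone. Next I fit the poses.

Run:
```python
from h import *
from scipy.optimize import least_squares as ls
c=lambda u,v:np.array([u/3.1+170-.3,v/3.1+135-.3])
obs=np.array([c(245,132),c(398,252),c(475,197),c(320,82),c(397,332)])
L=np.array([[-.041,.1,.125],[-.041,-.1,.125],[.055,-.1,.125],[.055,.1,.125],[-.041,-.1,0]])
def T(p,L):
    R=np.array([[np.cos(p[2]),-np.sin(p[2]),0],[np.sin(p[2]),np.cos(p[2]),0],[0,0,1]]);return L@R.T+[p[0],p[1],0]
s=ls(lambda p:(proj("scene",T(p,L))-obs).ravel(),[.56,-.13,0]);p=s.x
print("cab",p[:2].round(4),np.degrees(p[2]),s.fun.round(1))
h=T(p,np.array([[-.055,.098,0]]))[0];print("hinge",h)
D=np.array([[.014,-.196,.121],[.014,-.196,.009],[0,-.196,.121]]);do=np.array([c(70,277),c(97,354),c(66,266)])
def door(a,D):
    a=a-np.pi*0; q=np.array([p[0],p[1],p[2]-a]); return T([h[0],h[1],p[2]-a],D)
s=ls(lambda a:(proj("scene",door(a[0],D))-do).ravel(),[1.5]);a=s.x[0]
print("door",a,s.fun.round(1),door(a,np.array([[0,-.196,0],[.014,-.196,0],[.014,-.05,0]])).round(3))
t=np.linspace(0,2*np.pi,60)
for nm,lo,hi,v,z in(("can",215,295,342,.063),("oth",209,283,82,.062)):
    u=c((lo+hi)/2,v);X=ray("scene",u,z);d=np.load("scene.npz");dep=-(d["view"][:3,:3]@X+d["view"][:3,3])[2]
    print(nm,X.round(4),"diam",(hi-lo)/3.1*dep/d["mtx"][0,0],"dist hinge",np.hypot(*(X-h)[:2]))
print("bench edge",ray("scene",c(160,385),0),ray("scene",c(300,580),0),"vice",ray("scene",c(165,140),.03),ray("scene",c(165,95),.07),ray("scene",c(55,85),.1))
print("cup",ray("scene",c(400,508),.06))
```

```text
cab [ 0.5525 -0.1206] 5.563326264120912 [-0.9 -0.8  0.1  0.4  0.8 -1.4  0.1 -1.1 -0.2  2.4]
hinge [ 0.48825865 -0.0283942   0.        ]
door 1.501599851924423 [ 0.6  0.4 -0.4  0.2 -1.6  1.1] [[ 0.295 -0.061  0.   ]
 [ 0.297 -0.075  0.   ]
 [ 0.441 -0.05   0.   ]]
can [ 0.3984 -0.1849  0.063 ] diam 0.06742533927003416 dist hinge 0.18048023170154265
oth [0.5745 0.0827 0.062 ] diam 0.0751463343788628 dist hinge 0.1406354434576514
bench edge [ 0.32743117 -0.13179973  0.        ] [ 0.31788482 -0.35328101  0.        ] vice [0.47952845 0.0938395  0.03      ] [0.49636988 0.11062633 0.07      ] [0.40667158 0.1607304  0.1       ]
cup [ 0.39846346 -0.37714523  0.06      ]
```

The can in the way measures 67 mm across, so it is the plastic cup, at (0.398,-0.185). The other can, at 75 mm, is the tin. The plan is to straddle the cup with half-open fingers from the door side and push it about 85 mm along -y.

Call:
{"name": "carry_out", "arguments": {"plan": [{"travel": [0.25,-1,0],"angular": [0,0,-0.8],"grip": 0},{"travel": [0.25,-1,0],"angular": [0,0,-0.8],"grip": 0},{"travel": [0.25,-1,0],"angular": [0,0,-0.8],"grip": 0},{"travel": [0.25,-1,0],"angular": [0,0,-0.8],"grip": 0},{"travel": [0.25,-1,0],"angular": [0,0,-0.8],"grip": 0},{"travel": [0.25,-1,0],"angular": [0,0,-0.8],"grip": 0},{"travel": [0.25,-1,0],"angular": [0,0,-0.8],"grip": 0},{"travel": [0.25,-1,0],"angular": [0,0,-0.8],"grip": 0}]}}

```text
time: 0.77
ee_pos: [0.324, 0.187, 0.2424]
tcp_rot: [-180.0, 0.0, 130.1]
wrist_force: [-0.1, 0.0, -1.3]
opening: 0.0422
grasp_force: 0.0
```

Call:
{"name": "carry_out", "arguments": {"plan": [{"travel": [0.25,-1,0],"angular": [0,0,-0.8],"grip": 0},{"travel": [0.25,-1,0],"angular": [0,0,-0.8],"grip": 0},{"travel": [0.25,-1,0],"angular": [0,0,-0.8],"grip": 0},{"travel": [0.25,-1,0],"angular": [0,0,-0.8],"grip": 0},{"travel": [0.25,-1,0],"angular": [0,0,-0.8],"grip": 0},{"travel": [0.25,-1,0],"angular": [0,0,-0.8],"grip": 0},{"travel": [0.25,-1,0],"angular": [0,0,-0.8],"grip": 0},{"travel": [0.25,-1,0],"angular": [0,0,-0.8],"grip": 0}]}}

```text
time: 1.43
ee_pos: [0.3992, -0.1135, 0.2417]
tcp_rot: [-180.0, 0.0, 107.1]
wrist_force: [1.0, 0.0, -0.1]
opening: 0.0427
grasp_force: 0.0
```

Call:
{"name": "carry_out", "arguments": {"plan": [{"travel": [0,-0.083,0],"angular": [0,0,-0.6],"grip": 0},{"travel": [0,-0.083,0],"angular": [0,0,-0.6],"grip": 0},{"travel": [0,-0.083,0],"angular": [0,0,-0.6],"grip": 0},{"travel": [0,-0.083,0],"angular": [0,0,-0.6],"grip": 0}]}}

```text
time: 1.77
ee_pos: [0.3988, -0.135, 0.2419]
tcp_rot: [-180.0, -0.0, 89.9]
wrist_force: [0.7, -0.4, -0.2]
opening: 0.0425
grasp_force: 0.0
```

Run:
```python
from h import *
from scipy.spatial.transform import Rotation as Ro
o=monitor.get_obs();c=cams.camera("wrist");im=c["frame"][:,:,::-1].copy()
print(o["time"],o["ee_pos"],o["tcp_rot"],o["opening"])
R=Ro.from_euler("xyz",o["tcp_rot"],degrees=True).as_matrix()
X=c["T_tool_cam"];K=c["mtx"];t=np.linspace(0,2*np.pi,40)
for cx,cy,r,z,col in((.3984,-.1849,.0325,.061,(0,255,0)),):
    P=np.c_[cx+r*np.cos(t),cy+r*np.sin(t),0*t+z];q=(P-o["ee_pos"])@R
    q=(q-X[:3,3])@X[:3,:3];q=(q*[1,-1,-1])@K.T;q=q[:,:2]/q[:,2:]
    cv2.polylines(im,[q.round().astype(int)],True,col,1)
cv2.imwrite("pics/w1.png",im)
```

```text
1.7667 [ 0.39878153 -0.13497354  0.24187817] [-1.79951680e+02 -1.96469791e-02  8.98509828e+01] 0.042503833018545906
```

View pics/w1.png

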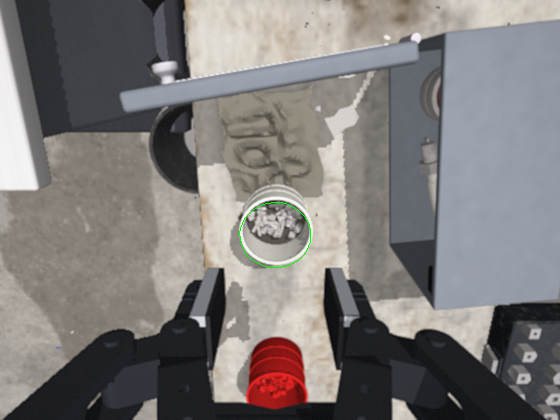

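The wrist view shows the predicted rim falling on the cup's rim at (276,234), the door above at (120-415, 45-105) and the red cup at (276,375). I'll descend on the door side, then push slowly.

Call:
{"name": "carry_out", "arguments": {"plan": [{"travel": [0,0.01,-0.35],"angular": [0,0,0],"grip": 0},{"travel": [0,0.01,-0.35],"angular": [0,0,0],"grip": 0},{"travel": [0,0.01,-0.35],"angular": [0,0,0],"grip": 0},{"travel": [0,0.01,-0.45],"angular": [0,0,0],"grip": 0},{"travel": [0,0.01,-0.55],"angular": [0,0,0],"grip": 0},{"travel": [0,0.01,-0.65],"angular": [0,0,0],"grip": 0},{"travel": [0,0.01,-0.7],"angular": [0,0,0],"grip": 0},{"travel": [0,0.01,-0.7],"angular": [0,0,0],"grip": 0}]}}

```text
time: 2.48
ee_pos: [0.3968, -0.1304, 0.0288]
tcp_rot: [-179.7, -0.1, 90.2]
wrist_force: [0.1, 0.2, -0.4]
opening: 0.0429
grasp_force: 0.0
```

Call:
{"name": "carry_out", "arguments": {"plan": [{"travel": [0,-0.02,0],"angular": [0,0,0],"grip": 0},{"travel": [0,-0.04,0],"angular": [0,0,0],"grip": 0},{"travel": [0,-0.06,0],"angular": [0,0,0],"grip": 0},{"travel": [0,-0.08,0],"angular": [0,0,0],"grip": 0},{"travel": [0,-0.1,0],"angular": [0,0,0],"grip": 0},{"travel": [0,-0.12,0],"angular": [0,0,0],"grip": 0},{"travel": [0,-0.14,0],"angular": [0,0,0],"grip": 0},{"travel": [0,-0.16,0],"angular": [0,0,0],"grip": 0}]}}

```text
time: 3.15
ee_pos: [0.3991, -0.1801, 0.0326]
tcp_rot: [180.0, -0.0, 90.1]
wrist_force: [-0.4, 2.5, 3.1]
opening: 0.0429
grasp_force: 2.3
```

Run:
```python
from h import *
im=cams.camera("scene")["frame"][135:325,170:385,::-1]
cv2.imwrite("pics/s2.png",cv2.resize(im,None,fx=3.1,fy=3.1,interpolation=cv2.INTER_CUBIC))
```

```text
(no output)
```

View pics/s2.png

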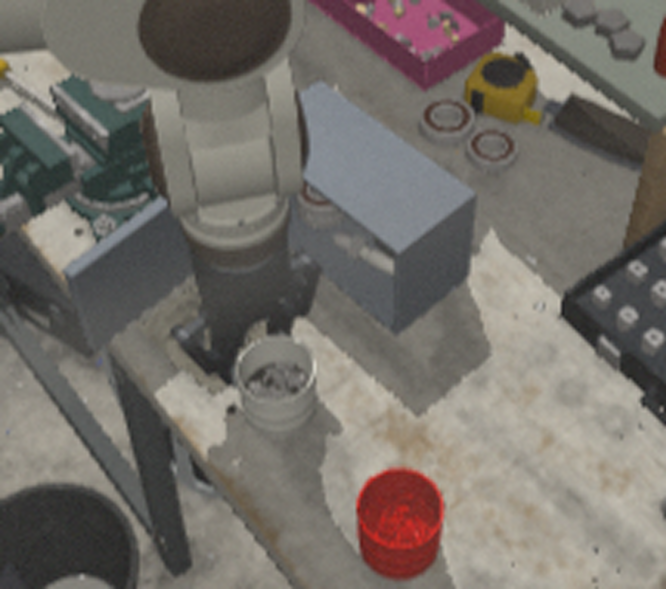

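The cup has slid upright to crop (276,366) and sits between the fingertips; the door has not moved. I'll push 55 mm further, then back off and lift.

Call:
{"name": "carry_out", "arguments": {"plan": [{"travel": [0,-0.02,0],"angular": [0,0,0],"grip": 0},{"travel": [0,-0.045,0],"angular": [0,0,0],"grip": 0},{"travel": [0,-0.07,0],"angular": [0,0,0],"grip": 0},{"travel": [0,-0.095,0],"angular": [0,0,0],"grip": 0},{"travel": [0,-0.12,0],"angular": [0,0,0],"grip": 0},{"travel": [0,-0.145,0],"angular": [0,0,0],"grip": 0},{"travel": [0,-0.165,0],"angular": [0,0,0],"grip": 0},{"travel": [0,-0.18,0],"angular": [0,0,0],"grip": 0}]}}

```text
time: 3.87
ee_pos: [0.3989, -0.2343, 0.0322]
tcp_rot: [-180.0, -0.0, 90.0]
wrist_force: [0.1, 3.2, 2.1]
opening: 0.0426
grasp_force: 1.5
```

Call:
{"name": "carry_out", "arguments": {"plan": [{"travel": [0,0.03,0],"angular": [0,0,0],"grip": 0},{"travel": [0,0.1,0],"angular": [0,0,0],"grip": 0},{"travel": [0,0.15,0.05],"angular": [0,0,0],"grip": 0},{"travel": [0,0.15,0.15],"angular": [0,0,0],"grip": 0},{"travel": [0,0.15,0.3],"angular": [0,0,0],"grip": -1},{"travel": [0,0.15,0.43],"angular": [0,0,0],"grip": -1},{"travel": [0,0.15,0.57],"angular": [0,0,0],"grip": -1},{"travel": [0,0.15,0.7],"angular": [0,0,0],"grip": -1}]}}

```text
time: 4.53
ee_pos: [0.3985, -0.1878, 0.2444]
tcp_rot: [180.0, 0.0, 90.1]
wrist_force: [1.6, -1.1, 0.9]
opening: -0.0
grasp_force: 0.0
```

Run:
```python
from h import *
print(monitor.get_obs()["ee_pos"])
im=cams.camera("scene")["frame"][135:325,170:385,::-1]
cv2.imwrite("pics/s3.png",cv2.resize(im,None,fx=3.1,fy=3.1,interpolation=cv2.INTER_CUBIC))
```

```text
[ 0.39852421 -0.18775115  0.24444832]
```

View pics/s3.png

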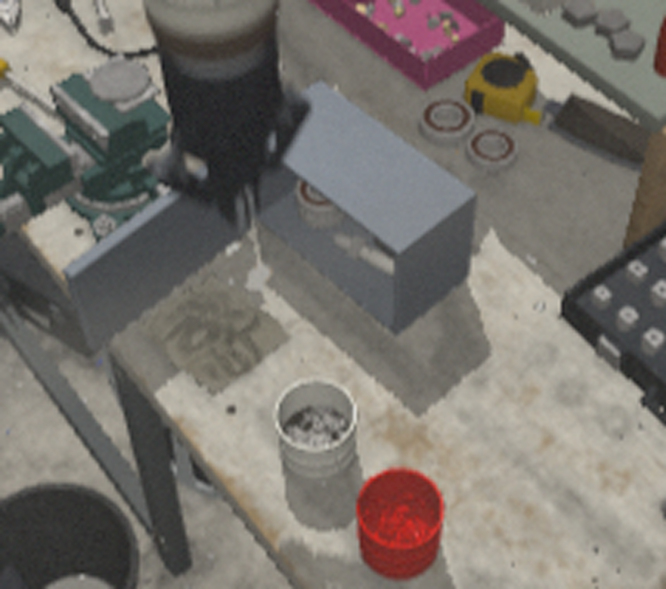

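The cup now stands upright at crop (316,413), about y=-0.27, clear of the red cup, and the door is still open. Next I compute the door-pushing path and check where the vice is.

Run:
```python
from h import *
from scipy.optimize import least_squares as ls
c=lambda u,v:np.array([u/3.1+170-.3,v/3.1+135-.3])
print("cup",(X:=ray("scene",c(316,414),.061)),np.hypot(X[0]-.4883,X[1]+.0284))
a,b=c(120,80),np.array([300,230])
s=ls(lambda P:np.r_[proj("scene",P)[0]-a,proj("side",P)[0]-b],[.45,.12,.1]);print("anvil",s.x.round(3),s.fun.round(1))
print("vice base near door",ray("scene",c(105,235),.0).round(3), ray("scene",c(25,200),.09).round(3))
h=np.array([.4883,-.0284]);y=np.radians(5.56)
for ang,d in((1.6,.05),(1.5,.02),(1.3,.017),(1.1,.017),(.9,.017),(.7,.017),(.5,.017),(.3,.017),(.15,.016),(.05,.015),(0,.0145)):
    w=y-ang;print(ang,d,(h+.12*np.array([np.sin(w),-np.cos(w)])-d*np.array([np.cos(w),np.sin(w)])).round(3))
```

```text
cup [ 0.39746566 -0.27184849  0.061     ] 0.2598423490158756
anvil [0.448 0.104 0.121] [-0.6  0.6 -0.5 -0.3]
vice base near door [0.377 0.048 0.   ] [0.315 0.055 0.09 ]
1.6 0.05 [0.365 0.013]
1.5 0.02 [ 0.367 -0.029]
1.3 0.017 [ 0.37  -0.056]
1.1 0.017 [ 0.378 -0.079]
0.9 0.017 [ 0.39 -0.1 ]
0.7 0.017 [ 0.406 -0.118]
0.5 0.017 [ 0.426 -0.132]
0.3 0.017 [ 0.447 -0.143]
0.15 0.016 [ 0.466 -0.147]
0.05 0.015 [ 0.479 -0.149]
0 0.0145 [ 0.485 -0.149]
```

Call:
{"name": "carry_out", "arguments": {"plan": [{"travel": [-0.12,0.6,0],"angular": [0,0,0],"grip": -1},{"travel": [-0.12,0.6,0],"angular": [0,0,0],"grip": -1},{"travel": [-0.12,0.6,0],"angular": [0,0,0],"grip": -1},{"travel": [-0.12,0.6,0],"angular": [0,0,0],"grip": -1},{"travel": [-0.12,0.6,0],"angular": [0,0,0],"grip": -1},{"travel": [-0.12,0.6,-0.1],"angular": [0,0,0],"grip": -1},{"travel": [-0.12,0.6,-0.22],"angular": [0,0,0],"grip": -1},{"travel": [-0.12,0.6,-0.3],"angular": [0,0,0],"grip": -1}]}}

```text
time: 5.25
ee_pos: [0.3622, -0.0076, 0.1498]
tcp_rot: [-180.0, 0.0, 90.2]
wrist_force: [0.4, 0.1, -0.2]
opening: 0.0
grasp_force: 0.0
```

Call:
{"name": "carry_out", "arguments": {"plan": [{"travel": [0,0,-0.08],"angular": [0,0,0],"grip": -1},{"travel": [0,0,-0.16],"angular": [0,0,0],"grip": -1},{"travel": [0,0,-0.22],"angular": [0,0,0],"grip": -1},{"travel": [0,0,-0.22],"angular": [0,0,0],"grip": -1}]}}

```text
time: 5.58
ee_pos: [0.3608, -0.0081, 0.0827]
tcp_rot: [-179.7, 0.0, 90.1]
wrist_force: [-0.6, 0.4, -0.3]
opening: 0.0001
grasp_force: 0.0
```

Run:
```python
from h import *
o=monitor.get_obs();print(o["ee_pos"],o["wrist_force"])
im=cams.camera("wrist")["frame"][:,:,::-1]
cv2.imwrite("pics/w2.png",im)
```

```text
[ 0.36077904 -0.00812545  0.08274213] [-0.56361064  0.38889262 -0.29442654]
```

View pics/w2.png

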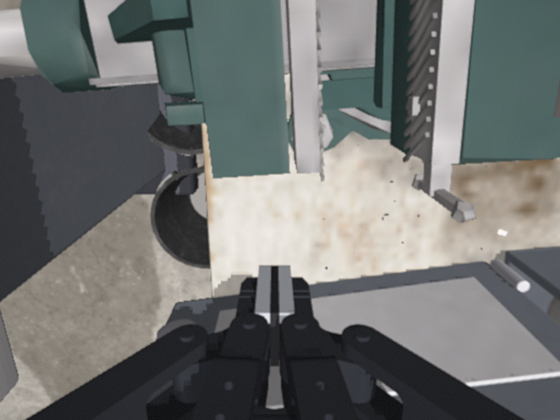

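The wrist view shows the shut fingers at (275,290), free between the vice (top) and the door's outer face (bottom). I'll sweep the door along its arc.

Call:
{"name": "carry_out", "arguments": {"plan": [{"travel": [0.017,-0.07,0],"angular": [0,0,0],"grip": -1},{"travel": [0.02,-0.117,0],"angular": [0,0,0],"grip": -1},{"travel": [0.027,-0.16,0],"angular": [0,0,0],"grip": -1},{"travel": [0.04,-0.2,0],"angular": [0,0,0],"grip": -1},{"travel": [0.053,-0.237,0],"angular": [0,0,0],"grip": -1},{"travel": [0.073,-0.273,0],"angular": [0,0,0],"grip": -1},{"travel": [0.093,-0.307,0],"angular": [0,0,0],"grip": -1},{"travel": [0.12,-0.337,0],"angular": [0,0,0],"grip": -1}]}}

```text
time: 6.3
ee_pos: [0.4, -0.1103, 0.0875]
tcp_rot: [179.9, 0.0, 90.1]
wrist_force: [-1.2, 2.4, 2.4]
opening: -0.0001
grasp_force: 1.4
```

Call:
{"name": "carry_out", "arguments": {"plan": [{"travel": [0.027,-0.03,0],"angular": [0,0,0],"grip": -1},{"travel": [0.06,-0.053,0],"angular": [0,0,0],"grip": -1},{"travel": [0.093,-0.077,0],"angular": [0,0,0],"grip": -1},{"travel": [0.127,-0.097,0],"angular": [0,0,0],"grip": -1},{"travel": [0.163,-0.113,0],"angular": [0,0,0],"grip": -1},{"travel": [0.203,-0.123,0],"angular": [0,0,0],"grip": -1},{"travel": [0.227,-0.127,0],"angular": [0,0,0],"grip": -1},{"travel": [0.247,-0.13,0],"angular": [0,0,0],"grip": -1}]}}

```text
time: 6.97
ee_pos: [0.4744, -0.1489, 0.0872]
tcp_rot: [179.9, 0.0, 90.1]
wrist_force: [-1.6, 1.5, 7.0]
opening: 0.0001
grasp_force: 0.3
```

Call:
{"name": "carry_out", "arguments": {"plan": [{"travel": [0.01,0,0],"angular": [0,0,0],"grip": -1},{"travel": [0.02,0,0],"angular": [0,0,0],"grip": -1},{"travel": [0.03,0,0],"angular": [0,0,0],"grip": -1},{"travel": [0.03,0,0],"angular": [0,0,0],"grip": -1}]}}

```text
time: 7.3
ee_pos: [0.4771, -0.149, 0.0875]
tcp_rot: [-179.4, 0.1, 90.0]
wrist_force: [-39.1, -1.5, 27.3]
opening: 0.0001
grasp_force: 18.4
```

The 39 N reaction at x=0.477 means the door is on its stop. I'll back off and lift clear.

Call:
{"name": "carry_out", "arguments": {"plan": [{"travel": [-0.02,0,0],"angular": [0,0,0],"grip": -1},{"travel": [-0.07,0,0],"angular": [0,0,0],"grip": -1},{"travel": [-0.13,0,0],"angular": [0,0,0],"grip": -1},{"travel": [-0.13,0,0.1],"angular": [0,0,0],"grip": -1},{"travel": [-0.13,0,0.22],"angular": [0,0,0],"grip": -1},{"travel": [-0.13,0.1,0.35],"angular": [0,0,0],"grip": -1},{"travel": [-0.13,0.2,0.48],"angular": [0,0,0],"grip": -1},{"travel": [-0.13,0.3,0.6],"angular": [0,0,0],"grip": -1}]}}

```text
time: 7.97
ee_pos: [0.4428, -0.071, 0.2525]
tcp_rot: [180.0, 0.0, 90.0]
wrist_force: [0.2, -0.3, -0.5]
opening: 0.0001
grasp_force: 0.0
```

Call:
{"name": "carry_out", "arguments": {"plan": [{"travel": [-0.1,0.9,0],"angular": [0,0,0],"grip": -1},{"travel": [-0.1,0.9,0],"angular": [0,0,0],"grip": -1},{"travel": [-0.1,0.9,0],"angular": [0,0,0],"grip": -1},{"travel": [-0.1,0.9,0],"angular": [0,0,0],"grip": -1},{"travel": [-0.1,0.9,0],"angular": [0,0,0],"grip": -1},{"travel": [-0.1,0.9,0],"angular": [0,0,0],"grip": -1},{"travel": [-0.1,0.9,0],"angular": [0,0,0],"grip": -1},{"travel": [-0.1,0.9,0],"angular": [0,0,0],"grip": -1}]}}

```text
time: 8.63
ee_pos: [0.4125, 0.2021, 0.2503]
tcp_rot: [-180.0, -0.0, 90.3]
wrist_force: [0.7, -0.5, -0.4]
opening: -0.0001
grasp_force: 0.0
```

Run:
```python
from h import *
print(monitor.get_obs()["ee_pos"])
im=cams.camera("scene")["frame"][135:325,170:385,::-1]
cv2.imwrite("pics/s4.png",cv2.resize(im,None,fx=3.1,fy=3.1,interpolation=cv2.INTER_CUBIC))
```

```text
[0.4125149  0.20214701 0.25033653]
```

View pics/s4.png

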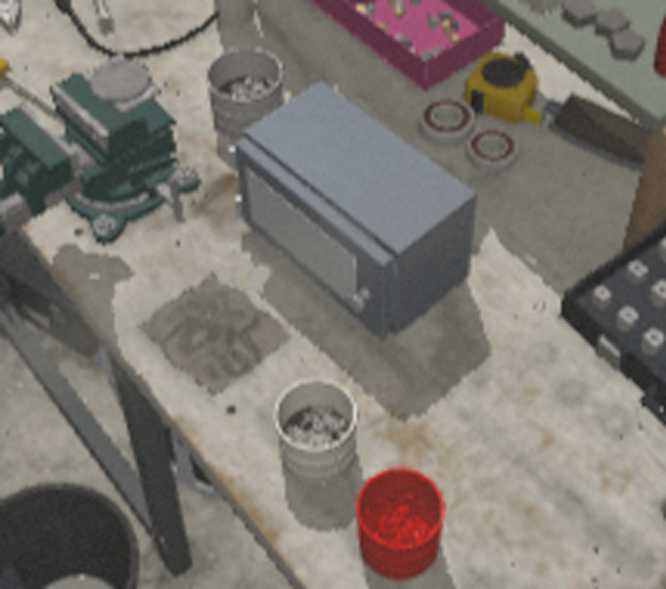

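The door looks flush at crop (240-390, 150-330), the cup is upright at (316,413), and the tin and red cup haven't moved. Handing in.

```bash
python3 -c "
from workcell import ticket
print(ticket.job_done())"
```

```text
the job is handed in; nothing more can be done
None
```

The plastic cup was the can in the way: I slid it upright clear of the door's swing, pushed the door shut against its stop and handed the job in, with the tin and red cup unmoved in the last picture (tape roll and glue not re-checked; the arm never worked near them) and no verdict returned.

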